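# Banding-wheel drive: seat the idlers and hold the tensioner back

## Task

Get this banding wheel's drive ready for a new belt: drop the two loose idler rollers, steel end down, into the two bores of the blue block, one in each and fully home, and let go of them. Then push the orange lug of the sprung tensioner arm back past its ratchet click until the arm's red nose is over the green zone, and finish while still holding it there, because it springs back if let go. Leave the glaze jar, the brush and the clay jaws where they are.

Things in the scene. Friction and masses are not known exactly. Their poses are not given: they have to be found in the camera images.
- drive: Aluminium base plate, 280 x 320 x 12 mm, fixed to the table; place and yaw vary. Origin: centre of its underside, on the table; z up, x and y along its 280 and 320 mm sides. It also carries a black pulley (64 mm across, at x +105, y -85, 54 mm high above the table with its spindle) and a brass pulley (28 mm across, at x +100, y +125, 38 mm high).
- idler_hole0 (a point): Centre of the mouth of one bore of the blue idler block, 42 mm above the table; z up. Bore 29 mm in diameter, 2 mm chamfer, 24 mm deep. At x -72.5, y -95 mm on the plate. The block is 150 mm along the plate's x, 64 mm along y, its top 42 mm above the table, its middle at x -35, y -95 mm.
- idler_hole1 (a point): Centre of the mouth of the other bore, alike, at x +2.5, y -95 mm on the plate (75 mm from the first). Either roller fits either bore.
- roller_a: Loose idler roller, about 80 g, upright on its steel end. Origin: centre of its underside, z up its axis. Steel journal 24 mm in diameter up to 22 mm, its foot tapered to 20; dark flange 36 mm across from 22 to 26; plain round white body 26 mm in diameter from 26 to 60 mm (top): grip that. Fully home, the flange rests on the block and the origin is 22 mm below the bore's mouth.
- roller_b: The second, identical roller.
- pivot (a point): Point on the vertical hinge axis of the tensioner arm, on the top face of the plate, 12 mm above the table; at x +60, y +30 mm on the plate. The hub is 84 mm across, its copper spring and spindle 66 mm high above the table. The arm is yellow, 20 mm wide, 20 to 32 mm above the table, and reaches 145 mm from the axis, its red nose 158 mm.
- lug (a point): Centre of the orange push lug on the arm, 125 mm from the hinge axis, 51 mm above the table. Its axes turn with the arm: x towards the pivot, y the way to push it, z up. The lug is an upright plate 40 mm along the arm, 8 mm thick, from 32 to 70 mm above the table. A white roller fixed on the arm, 30 mm across and 60 mm high above the table, stands 68 mm from the axis.
- tensioner (a joint): Angle of the tensioner arm (rad). 0: at rest, pointing along the plate's -x. Grows as the lug is pushed to the plate's +y (clockwise from above), to a hard stop at 0.62. A spring drives it back to 0: 3 N at the lug at first, 5.5 to 6.5 N in the zone. The red pawl clicks over a brass tooth between 0.18 and 0.42 (first 1.5 N more, then less); it does not latch. The green zone is 0.44 to 0.62.
- jar: Bystander: closed grey glaze jar, 56 mm across, 62 mm high, standing among the rollers. Origin: centre of its underside.
- brush: Bystander: brush lying on the table to the right of the drive, beyond the rollers, 180 mm long.
- jaws: Bystander: dark clay jaws, about 75 x 85 mm, 62 mm high, to the left of the drive. Origin: centre of its underside.

How it is judged:
By the outcome, as a careful person would: the job done as asked, in the order asked, and still so for the second after the job is handed in, while the arm keeps its last pose, push and grip.
It also fails if it takes over 70 s, if anything falls off the work surface, if the arm or the gripper's body presses on something with over 40 N, if the wrist force passes 120 N, or if a joint passes its speed limit or range.

## Robot

A 6-joint arm with a two-finger parallel gripper is mounted at the origin on the work surface. World frame = base frame: x ahead of the robot, y to its left, z up, the work surface at z = 0. Lengths are in m, angles in rad, forces in N, time in s.
With the tool pointing down it reaches from about 0.35 to 0.925 m from the base axis. Payload 6.4 kg.
Tool frame: the origin (TCP) lies midway between the tips of the shut fingers; the grasp point (between the pads) lies 19 mm behind it (pinch_z is the distance from the TCP to the grasp point, in m); z points along the fingers, y is the line along which they close (so a half turn about z gives the same grasp; the last joint's range is limited). The gripper opens to 94 mm and grips with 3 to 60 N. Pads are 16 mm wide; open, the fingers measure 119 mm over their backs; the gripper's body (75 mm by 177 mm) begins 78 mm behind the grasp point.
Start: joints at [-1.327, 0.245, 1.558, -0, 1.339, -0.174], TCP at [0.264, -0.594, 0.205] pointing down, gripper open.
Joint ranges: [-3.13, 3.13], [-1.02, 2.26], [0.13, 2.54], [-0.95, 4.09], [0.21, 2.88], [-2.74, 2.74]. Speed limits (rad/s): [2.57, 2.57, 3.14, 3.14, 3.14, 3.14].

## Interface

Orientations are given as a unit quaternion [x, y, z, w].
In Python, from station import * gives the robot as it stands.
- The arm moves only by the tool apply_moves, never from a script. Its argument "targets" is a list of rows, each an object with "travel": the shift along the tool's x, y, z in mm, a list of three; "twist": the turn about the tool's z in degrees; "claw": the closure, from 0 (fully open) to 1 (shut). In form: [{"travel": [dx, dy, dz], "twist": twist, "claw": claw}, ...]. A call has 1 to 12 rows; each row shifts and turns the commanded pose from where the row before left it, along the tool's axes as they then stand; what a row does not reach is not made up. A row lasts 1/8 s, in which the tool goes at most 62.5 mm and 10.7 degrees, less where a joint would pass 70% of its speed; a pose out of reach is approached as far as the arm can. A call with a gripper value outside its range is refused whole. The fingers move at their own pace and stop on an object; "grip_force" is the grip in N (left out, the last holds). Time passes only in rows, so rows that do not move let the fingers close. It gives the time, the measured TCP pose, the force, the opening and the grip force at its end, in the units of the state.
- get_obs(): the state, without advancing time (a new reading comes with each control period).
- snapshot(name): name is "scene" or "top" or "wrist"; returns the picture (384x512x3 uint8, red, green, blue); there is no depth.
- camera_model(name): a dict with "camera_matrix" (3x3 intrinsics, pixels), "dist" ([k1, k2, p1, p2, k3] as OpenCV has them; the pictures are not rectified), "pose" (4x4, takes a point from camera to world coordinates); the wrist camera has in their place "mount" (4x4, takes a point from camera to tool coordinates, whose origin is the TCP and whose axes are the flange's). Camera axes: x right, y down, z forward; pixel columns grow to the right and rows downward; lengths in m; the calibration is good to about 2 mm. A picture is of the moment at which its call begins: read the wrist's pose just before it. camera_model takes no time and is no camera call.
- hand_in(): hands the job in; it is judged then, once.
The state is a dict: "clock": time; "qpos": joint angles; "joint_vel": joint speeds; "joint_efforts": joint torques, N m; "position": TCP position; "tcp_rot": TCP orientation; "contact_force": force on the tool from outside, world axes, zero at the start; "ft_torque": the same for the moment, N m; "gripper_width": opening from 0.0 (shut) to 1.0 (fully open); "grip_force": force on a finger pad.
Only numpy, scipy, OpenCV 4.12 (cv2) and the standard library are available. Lean on these libraries where they do the work, as an engineer would, in place of code of your own. Each camera call takes 0.05 s, during which the arm holds its last target. There are 200 camera calls.

## Working session

There is one attempt and no reset: what is moved stays moved. The work goes in short steps, Python scripts to look and compute and a tool call to move; the robot and the scene stay as the last step left them, time stands still between calls to the robot, and variables do not carry over. Pictures are saved under pics/ and viewed, at most 10 in all, crops included, and the job is handed in when it is done.

Besides the shell and the picture viewer there is one more tool, called after ">>>" by a JSON object that holds its "api" and its "payload", one argument or row to a line. apply_moves: Moves the arm, as the interface text tells. Its arguments: {"type":"object","properties":{"targets":{"type":"array","items":{"type":"object","properties":{"travel":{"type":"array","items":{"type":"number"}},"twist":{"type":"number"},"claw":{"type":"number"}}}},"grip_force":{"type":"number"}},"required":["targets"]}

```bash
mkdir -p pics; cat > h.py <<'E'
from station import *
import numpy as np, cv2
from scipy.spatial.transform import Rotation as R
def cam(n,o=None):
    m=camera_model(n); K=np.array(m["camera_matrix"]); d=np.array(m["dist"])
    if n=="wrist":
        T=np.eye(4); T[:3,:3]=R.from_quat(o["tcp_rot"]).as_matrix(); T[:3,3]=o["position"]
        P=T@np.array(m["mount"])
    else: P=np.array(m["pose"])
    return K,d,P
def ray(c,uv,z):
    K,d,P=c
    q=cv2.undistortPoints(np.array(uv,float).reshape(-1,1,2),K,d).reshape(-1,2)
    v=np.c_[q,np.ones(len(q))]@P[:3,:3].T
    return P[:3,3]+v*((z-P[2,3])/v[:,2:])
def proj(c,X):
    K,d,P=c; Rm=P[:3,:3].T
    return cv2.projectPoints(np.array(X,float).reshape(-1,1,3),cv2.Rodrigues(Rm)[0],-Rm@P[:3,3],K,d)[0].reshape(-1,2)
def totool(o,dw): return R.from_quat(o["tcp_rot"]).inv().apply(dw)*1000
def snap(n,f):
    o=get_obs(); im=snapshot(n); cv2.imwrite(f"pics/{f}.png",im[:,:,::-1]); return o,im
E
python3 - <<'E'
from h import *
for n in("top","scene"):
    o,im=snap(n,n)
    print(n,np.round(cam(n)[2],3).tolist())
print(get_obs()); print(camera_model("wrist"))
a=cv2.imread("pics/top.png");b=cv2.imread("pics/scene.png")
E
```

```text
top [[-0.038, -0.977, 0.212, 0.366], [-0.999, 0.036, -0.013, 0.034], [0.005, -0.212, -0.977, 1.062], [0.0, 0.0, 0.0, 1.0]]
scene [[0.655, 0.427, -0.623, 1.234], [0.755, -0.369, 0.542, -0.51], [0.002, -0.826, -0.564, 0.641], [0.0, 0.0, 0.0, 1.0]]
{'clock': 0.1, 'qpos': array([-1.32712201e+00,  2.45760311e-01,  1.55887463e+00, -2.25799652e-05,
        1.33870933e+00, -1.74116049e-01]), 'joint_vel': array([-0.00014991, -0.00166749, -0.00258322,  0.00157437,  0.00171842,
        0.00176031]), 'joint_efforts': array([ 8.17897148e-05, -4.16914380e+01, -3.15527952e+01,  6.86248275e-02,
        3.09828005e-02, -5.81810082e-05]), 'position': array([ 0.2635898 , -0.59356314,  0.20445467]), 'tcp_rot': array([ 9.78259712e-01,  2.07381698e-01, -4.14319646e-05, -8.74893564e-04]), 'contact_force': array([ 0.33933878, -0.04281912,  0.31076553]), 'ft_torque': array([0.01711169, 0.00612409, 0.00957997]), 'grip_force': 0.0, 'gripper_width': 1.0021230552192546}
{'camera_matrix': array([[273.05461301,   0.        , 258.37729606],
       [  0.        , 273.05461301, 190.52447796],
       [  0.        ,   0.        ,   1.        ]]), 'dist': array([-0.05524813,  0.        ,  0.        ,  0.        ,  0.        ]), 'mount': array([[ 7.14513890e-04, -9.72515185e-01, -2.32838364e-01,
         6.58381942e-02],
       [ 9.99999711e-01,  6.34649700e-04,  4.17917440e-04,
         3.16134534e-04],
       [-2.58660259e-04, -2.32838595e-01,  9.72515358e-01,
        -1.80787808e-01],
       [ 0.00000000e+00,  0.00000000e+00,  0.00000000e+00,
         1.00000000e+00]])}
```

View pics/top.png

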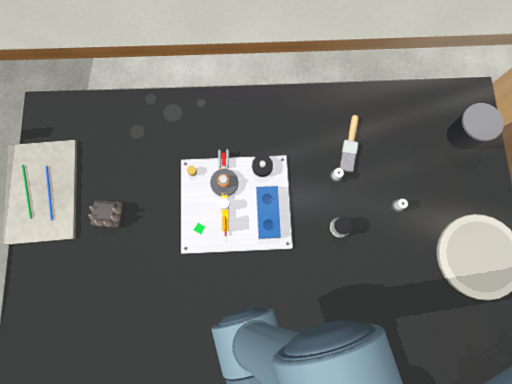

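View pics/scene.png

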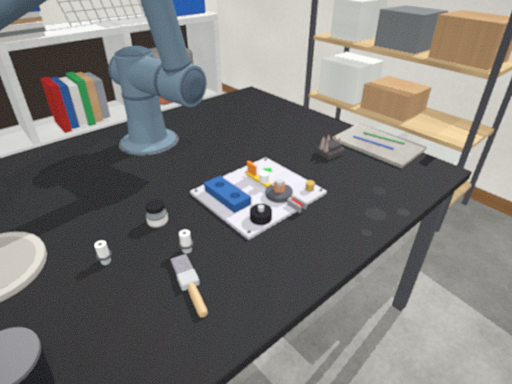

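The top view shows the drive around (236,204), with the bores at (267,198) and (268,224). The rollers are at (338,174) and (402,204), the jar is at (340,228), and the brush lies just beyond the first roller. In the scene view the lug is at (252,169).

```bash
python3 - <<'E'
from h import *
c=cam("top"); im=cv2.imread("pics/top.png"); hsv=cv2.cvtColor(im,cv2.COLOR_BGR2HSV)
def blobs(m,lo=8):
    n,l,s,ce=cv2.connectedComponentsWithStats(m.astype(np.uint8)); return [(s[i],ce[i],l==i) for i in range(1,n) if s[i][4]>=lo]
H,S,V=hsv[...,0],hsv[...,1],hsv[...,2]
# plate
pl=(V>150)&(S<60); pl[:140]=0;pl[265:]=0;pl[:,:170]=0;pl[:,305:]=0
pts=np.argwhere(pl)[:,::-1]; hull=cv2.convexHull(pts.astype(np.float32))
W=ray(c,hull,0.012)[:,:2]; r=cv2.minAreaRect((W*1000).astype(np.float32)); print("plate",r)
b=(H>100)&(H<125)&(S>140); b[:140]=0;b[265:]=0;b[:,:240]=0;b[:,305:]=0
pts=np.argwhere(b)[:,::-1].astype(np.float32)
W=ray(c,cv2.convexHull(pts),0.042)[:,:2]; print("block",cv2.minAreaRect((W*1000).astype(np.float32)))
w=(V>170)&(S<50); 
for s,ce,m in blobs(w[150:220,320:420]): 
    uv=ce+[320,150]; print("white",s,uv,ray(c,[uv],0.06))
g=(H>45)&(H<75)&(S>150)
for s,ce,m in blobs(g): print("green",ce,s[4])
print(im[168:182,330:346].mean(2).astype(int)); print(im[196:212,392:410].mean(2).astype(int))
E
```

```text
plate ((574.0697021484375, 87.24452209472656), (306.2203674316406, 320.15850830078125), 0.40698152780532837)
block ((526.77783203125, -7.090051651000977), (145.62542724609375, 58.70176696777344), 0.6569955348968506)
white [ 12   0  25  30 352] [344.86363636 163.11079545] [[ 0.65707507 -0.23542054  0.06      ]]
white [ 74  49  14  11 107] [400.56074766 203.93457944] [[ 0.53151587 -0.38182012  0.06      ]]
green [ 26.24615385 190.44615385] 65
green [198.94915254 228.08474576] 59
[[ 65  65  63  60  57  96 167 229 241 237 230 202 181 183 182 185]
 [ 64  63  63  72 109 213 247 255 255 255 255 248 198 164 161 171]
 [ 64  64  76 108 181 255 255 255 252 251 255 255 223 135 105 126]
 [ 64  85 104 152 228 255 255 235 193 188 240 255 255 172  78  79]
 [ 74 109 129 185 242 255 255 221 141 129 219 255 255 200  69  42]
 [ 90 121 162 202 233 255 255 237 174 177 245 255 255 202  72  42]
 [102 127 192 209 219 252 255 255 239 243 255 255 255 179  65  46]
 [106 131 203 213 211 228 254 255 255 255 255 255 208 113  51  52]
 [103 129 191 212 212 211 227 241 251 253 248 210 129  58  49  55]
 [ 90 119 156 2
[... 821 characters left out ...]
217 254 253 200  82  53]
 [100 120 163 190 195 197 235 255 255 216 121 112 194 247 255 229  97  52]
 [104 129 180 198 196 197 225 251 255 229 168 162 222 254 255 229  98  52]
 [107 131 183 201 199 199 214 240 255 250 233 230 250 255 254 208  86  55]
 [104 121 172 199 203 202 202 219 243 255 255 255 255 254 217 139  63  60]
 [101 114 148 191 204 203 200 200 217 234 243 243 239 211 139  69  58  62]
 [ 98 106 127 168 190 197 197 194 190 180 179 168 135 100  64  58  62  65]
 [ 76  87 102 125 150 169 173 170 164 142 112  84  62  57  59  64  65  68]
 [ 68  73  84  97 110 120 124 125 118 107  89  69  61  62  65  67  70  73]
 [ 71  69  71  78  90  96  98  99  94  85  76  69  68  69  69  74  76  76]]
```

```bash
python3 - <<'E'
from h import *
c=cam("top"); o=get_obs()
p=ray(c,[[338.5,172.1],[402.6,203.0]],0.06); print(p)
for q in p: print(totool(o,q-o["position"]))
print(ray(c,[[340,228]],0.062))
E
```

```text
[[ 0.63087705 -0.2147004   0.06      ]
 [ 0.53397512 -0.38789938  0.06      ]]
[ 489.37675937 -196.99935391  144.93340635]
[330.53492391 -78.01582812 144.68292826]
[[ 0.46974824 -0.20455216  0.062     ]]
```

>>> {"api": "apply_moves", "payload": {
  "targets": [
    {"travel":[55,-13,0],"twist":0,"claw":0},
    {"travel":[55,-13,0],"twist":0,"claw":0},
    {"travel":[55,-13,0],"twist":0,"claw":0},
    {"travel":[55,-13,0],"twist":0,"claw":0},
    {"travel":[55,-13,0],"twist":0,"claw":0},
    {"travel":[55,-13,0],"twist":0,"claw":0},
    {"travel":[0,0,0],"twist":8,"claw":0.2},
    {"travel":[0,0,0],"twist":8,"claw":0.3},
    {"travel":[0,0,0],"twist":8,"claw":0.3},
    {"travel":[0,0,0],"twist":0,"claw":0.3},
    {"travel":[0,0,0],"twist":0,"claw":0.3}
  ]
}}

```text
clock: 1.48
position: [0.5335, -0.3888, 0.2051]
tcp_rot: [1.0, 0.0, -0.0, -0.0]
contact_force: [0.2, -0.0, 0.6]
gripper_width: 0.702
grip_force: 0.0
```

```bash
cat >> h.py <<'E'
def hub(n,name,est,zt,rad):
    "find circle top near est (world) : bright blob + dark centre dot"
    o,im=snap(n,name); c=cam(n,o)
    uv=proj(c,[est])[0]; return o,im,c,uv
E
python3 - <<'E'
from h import *
o,im=snap("wrist","w1"); print(o["position"],R.from_quat(o["tcp_rot"]).as_matrix().round(3),o["gripper_width"])
print(proj(cam("wrist",o),[[.534,-.388,.06],[.534,-.388,0]]))
E
```

```text
[ 0.53354332 -0.3888272   0.20512116] [[ 1.     0.001 -0.   ]
 [ 0.001 -1.     0.   ]
 [-0.    -0.    -1.   ]] 0.7021415055611058
[[256.96986314 180.588163  ]
 [257.18628251 172.29712272]]
```

View pics/w1.png

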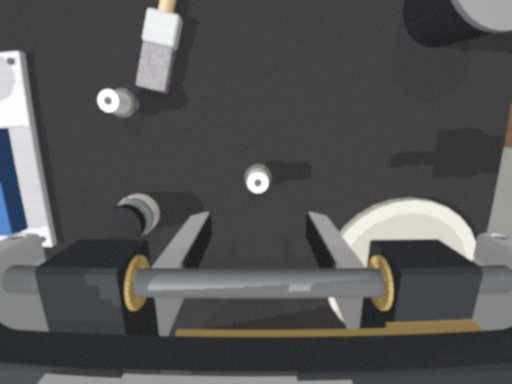

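The wrist view has the far roller's top at (257,181), where I predicted it, so I can grasp. The other roller is at (107,100), with the brush tip beside it at about (155,90).

>>> {"api": "apply_moves", "payload": {
  "targets": [
    {"travel":[0,-1,50],"twist":0,"claw":0.3},
    {"travel":[0,0,50],"twist":0,"claw":0.3},
    {"travel":[0,0,40],"twist":0,"claw":0.3},
    {"travel":[0,0,25],"twist":0,"claw":0.3},
    {"travel":[0,0,11],"twist":0,"claw":0.3},
    {"travel":[0,0,0],"twist":0,"claw":0.5},
    {"travel":[0,0,0],"twist":0,"claw":0.9},
    {"travel":[0,0,0],"twist":0,"claw":0.9},
    {"travel":[0,0,0],"twist":0,"claw":0.9},
    {"travel":[0,0,0],"twist":0,"claw":0.9}
  ],
  "grip_force": 20
}}

```text
clock: 2.78
position: [0.534, -0.3882, 0.0301]
tcp_rot: [1.0, -0.001, 0.0, 0.0]
contact_force: [-0.1, 0.3, 1.8]
gripper_width: 0.268
grip_force: 20.0
```

```bash
python3 - <<'E'
from h import *
o=dict(position=np.array([0.5335,-0.3888,0.2051]),tcp_rot=[1,0,0,0])
c=cam("wrist",o)
print(ray(c,[[107.5,100.5],[257.5,181]],.06),ray(c,[[155,90]],.01),ray(c,[[137,85],[170,92]],.01))
E
```

```text
[[ 0.62915076 -0.21418238  0.06      ]
 [ 0.53351366 -0.38867944  0.06      ]] [[ 0.64598365 -0.25321749  0.01      ]] [[ 0.65270774 -0.22950451  0.01      ]
 [ 0.64318133 -0.27310794  0.01      ]]
```

>>> {"api": "apply_moves", "payload": {
  "targets": [
    {"travel":[0,0,-40],"twist":0,"claw":0.9},
    {"travel":[0,0,-60],"twist":0,"claw":0.9},
    {"travel":[0,0,-60],"twist":0,"claw":0.9},
    {"travel":[0,-50,-10],"twist":0,"claw":0.9},
    {"travel":[0,-50,0],"twist":0,"claw":0.9},
    {"travel":[0,-50,0],"twist":0,"claw":0.9},
    {"travel":[0,-50,0],"twist":0,"claw":0.9},
    {"travel":[0,-50,0],"twist":0,"claw":0.9},
    {"travel":[0,-50,0],"twist":0,"claw":0.9},
    {"travel":[0,0,0],"twist":0,"claw":0.9},
    {"travel":[0,0,0],"twist":0,"claw":0.9}
  ]
}}

```text
clock: 4.15
position: [0.534, -0.0882, 0.1995]
tcp_rot: [1.0, -0.0, 0.0, 0.0]
contact_force: [0.6, 0.1, -0.0]
gripper_width: 0.272
grip_force: 20.0
```

```bash
python3 - <<'E'
from h import *
o,im=snap("wrist","w2"); print(o["position"],o["gripper_width"])
E
```

```text
[ 0.534044   -0.08823051  0.19948667] 0.2724330506404432
```

View pics/w2.png

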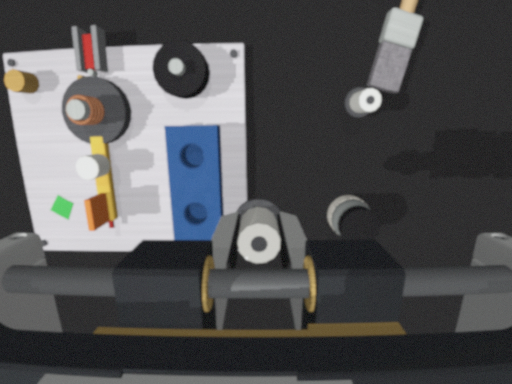

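The bores are clear at (191,155) and (196,213), and the roller is held upright. I'll fit the mouths.

```bash
cat > bores.py <<'E'
from h import *
import sys
def bores(im,o,show=True):
    c=cam("wrist",o); hsv=cv2.cvtColor(im,cv2.COLOR_RGB2HSV); H,S,V=cv2.split(hsv)
    b=((H>98)&(H<128)&(S>120)).astype(np.uint8)
    n,l,s,ce=cv2.connectedComponentsWithStats(b); i=1+np.argmax(s[1:,4]); m=(l==i).astype(np.uint8)
    vb=np.median(V[m>0]); print("Vblue",vb)
    cs,_=cv2.findContours(m,cv2.RETR_EXTERNAL,cv2.CHAIN_APPROX_NONE)
    fill=np.zeros_like(m); cv2.drawContours(fill,[cv2.convexHull(max(cs,key=cv2.contourArea))],-1,1,-1)
    fill=cv2.erode(fill,np.ones((5,5)))
    d=((V<vb-18)|(m==0)).astype(np.uint8)*fill
    n,l,s,ce=cv2.connectedComponentsWithStats(d)
    for k in range(1,n):
        if s[k,4]<80: continue
        ct,_=cv2.findContours((l==k).astype(np.uint8),cv2.RETR_EXTERNAL,cv2.CHAIN_APPROX_NONE)
        hull=cv2.convexHull(max(ct,key=cv2.contourArea)).reshape(-1,2).astype(float)
        W=ray(c,hull,0.042)*1000; e=cv2.minEnclosingCircle(W[:,:2].astype(np.float32))
        print("bore",s[k].tolist(),np.round(ce[k],1),"bbox mid",(W.min(0)+W.max(0))[:2]/2,"size",(W.max(0)-W.min(0))[:2])
E
python3 - <<'E'
from bores import *
im=cv2.imread("pics/w2.png")[:,:,::-1]
o=dict(position=np.array([0.534044,-0.08823051,0.19948667]),tcp_rot=get_obs()["tcp_rot"])
bores(im,o)
c=cam("wrist",o)
print(im[140:172,191,2],im[155,172:212,2]); print(im[198:230,196,2],im[213,177:218,2])
E
```

```text
Vblue 159.0
bore [179, 143, 24, 26, 491] [190.9 155.6] bbox mid [563.8285758   -5.03402889] size [31.03459628 29.19309468]
bore [183, 203, 24, 23, 437] [194.8 213.6] bbox mid [487.63059489  -5.84448887] size [30.17243999 30.49094375]
[159 160 154 140 131 123 123 122 122 120 124 122 122 123 128 131 133 130
 131 131 130 131 127 113  97  87  95 112 135 149 157 161] [160 159 159 160 161 158 151 132 112  87  75  72  75  93 111 123 126 128
 128 131 132 132 132 133 130 131 130 130 131 131 138 148 155 158 158 161
 161 160 158 162]
[158 158 160 154 144 127 123 120 123 125 129 129 129 127 130 130 128 129
 126 118 100  87  80  82  88  98 121 138 152 158 159 158] [160 158 160 158 157 150 134 118  96  79  70  76  74  94 112 124 130 130
 129 130 126 127 129 127 128 129 130 130 130 138 147 154 157 160 158 161
 161 160 162 160 161]
```

>>> {"api": "apply_moves", "payload": {
  "targets": [
    {"travel":[15,-40,0],"twist":0,"claw":0.9},
    {"travel":[14.5,-43,0],"twist":0,"claw":0.9},
    {"travel":[0,0,50],"twist":0,"claw":0.9},
    {"travel":[0,0,50],"twist":0,"claw":0.9},
    {"travel":[0,0,20],"twist":0,"claw":0.9},
    {"travel":[0,0,5],"twist":0,"claw":0.9},
    {"travel":[0,0,5],"twist":0,"claw":0.9},
    {"travel":[0,0,3],"twist":0,"claw":0.9},
    {"travel":[0,0,0],"twist":0,"claw":0.9}
  ]
}}

```text
clock: 5.32
position: [0.5642, -0.0051, 0.0673]
tcp_rot: [1.0, -0.001, 0.001, 0.0]
contact_force: [0.1, 0.4, -0.4]
gripper_width: 0.27
grip_force: 20.0
```

No contact force with the foot about 5 mm inside the mouth. Continuing down.

>>> {"api": "apply_moves", "payload": {
  "targets": [
    {"travel":[0,0,4],"twist":0,"claw":0.9},
    {"travel":[0,0,4],"twist":0,"claw":0.9},
    {"travel":[0,0,4],"twist":0,"claw":0.9},
    {"travel":[0,0,3],"twist":0,"claw":0.9},
    {"travel":[0,0,0],"twist":0,"claw":0.9}
  ]
}}

```text
clock: 5.95
position: [0.5635, -0.005, 0.0512]
tcp_rot: [1.0, -0.001, -0.0, -0.0]
contact_force: [-0.2, 0.2, -0.5]
gripper_width: 0.272
grip_force: 20.0
```

>>> {"api": "apply_moves", "payload": {
  "targets": [
    {"travel":[0,0,1],"twist":0,"claw":0.6},
    {"travel":[0,0,0],"twist":0,"claw":0.4},
    {"travel":[0,0,0],"twist":0,"claw":0.4},
    {"travel":[0,0,0],"twist":0,"claw":0.4},
    {"travel":[0,0,-30],"twist":0,"claw":0.4},
    {"travel":[0,0,-60],"twist":0,"claw":0.4},
    {"travel":[0,0,-60],"twist":0,"claw":0.4},
    {"travel":[16,52,0],"twist":0,"claw":0.4},
    {"travel":[16,52,0],"twist":0,"claw":0.4},
    {"travel":[16,52,0],"twist":0,"claw":0.4},
    {"travel":[17,53,0],"twist":0,"claw":0.4},
    {"travel":[0,0,0],"twist":0,"claw":0.4}
  ]
}}

```text
clock: 7.45
position: [0.6285, -0.2174, 0.2]
tcp_rot: [1.0, -0.003, -0.0, 0.0]
contact_force: [-0.6, -0.7, 0.4]
gripper_width: 0.6
grip_force: 0.0
```

```bash
python3 - <<'E'
from h import *
o,im=snap("wrist","w3"); print(o["position"],o["gripper_width"])
c=cam("wrist",o); print(proj(c,[[.629,-.2142,.06],[.5633,-.005,.08],[.488,-.0058,.042]]))
E
```

```text
[ 0.62854827 -0.21738487  0.19999048] 0.5995952152570103
[[254.90029693 181.4834644 ]
 [ 83.0341959  238.81240095]
 [108.73052444 277.41218792]]
```

View pics/w3.png

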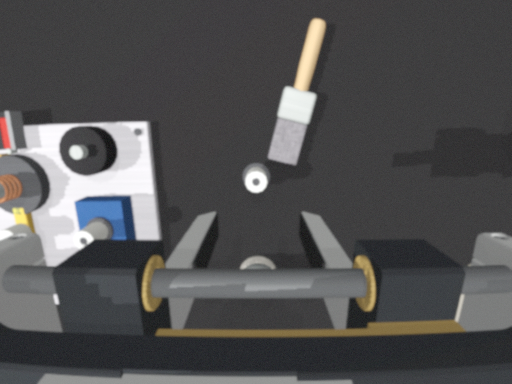

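The seated roller's top is at (84,240), as predicted for fully home. The second roller is at (256,181), directly below the gripper, and the brush tip clears the fingers.

>>> {"api": "apply_moves", "payload": {
  "targets": [
    {"travel":[0,0,50],"twist":0,"claw":0.4},
    {"travel":[0,0,40],"twist":0,"claw":0.4},
    {"travel":[0,0,30],"twist":0,"claw":0.4},
    {"travel":[0,0,0],"twist":0,"claw":0.4}
  ]
}}

```text
clock: 8.0
position: [0.6262, -0.2113, 0.0776]
tcp_rot: [1.0, 0.0, -0.003, -0.002]
contact_force: [0.0, 0.2, 0.3]
gripper_width: 0.6
grip_force: 0.0
```

>>> {"api": "apply_moves", "payload": {
  "targets": [
    {"travel":[0,0,0],"twist":0,"claw":0.4},
    {"travel":[0,0,0],"twist":0,"claw":0.4}
  ]
}}

```text
clock: 8.25
position: [0.6296, -0.2143, 0.0828]
tcp_rot: [1.0, -0.0, 0.002, 0.001]
contact_force: [0.1, 0.2, 0.3]
gripper_width: 0.598
grip_force: 0.0
```

>>> {"api": "apply_moves", "payload": {
  "targets": [
    {"travel":[0,0,20],"twist":0,"claw":0.4},
    {"travel":[0,0,20],"twist":0,"claw":0.4},
    {"travel":[0,0,10],"twist":0,"claw":0.4},
    {"travel":[0,0,0],"twist":0,"claw":0.4},
    {"travel":[0,0,0],"twist":0,"claw":0.4},
    {"travel":[0,0,0],"twist":0,"claw":0.9},
    {"travel":[0,0,0],"twist":0,"claw":0.9},
    {"travel":[0,0,0],"twist":0,"claw":0.9},
    {"travel":[0,0,0],"twist":0,"claw":0.9}
  ],
  "grip_force": 20
}}

```text
clock: 9.38
position: [0.6285, -0.2141, 0.0307]
tcp_rot: [1.0, -0.001, 0.0, 0.0]
contact_force: [-0.3, -0.3, 0.4]
gripper_width: 0.273
grip_force: 20.0
```

>>> {"api": "apply_moves", "payload": {
  "targets": [
    {"travel":[0,0,-30],"twist":0,"claw":0.9},
    {"travel":[0,0,-60],"twist":0,"claw":0.9},
    {"travel":[0,0,-60],"twist":0,"claw":0.9},
    {"travel":[-28,-42,0],"twist":0,"claw":0.9},
    {"travel":[-28,-42,0],"twist":0,"claw":0.9},
    {"travel":[-28,-42,0],"twist":0,"claw":0.9},
    {"travel":[-28,-42,0],"twist":0,"claw":0.9},
    {"travel":[-28,-40,0],"twist":0,"claw":0.9},
    {"travel":[0,0,0],"twist":0,"claw":0.9},
    {"travel":[0,0,50],"twist":0,"claw":0.9},
    {"travel":[0,0,45],"twist":0,"claw":0.9},
    {"travel":[0,0,0],"twist":0,"claw":0.9}
  ]
}}

```text
clock: 10.88
position: [0.4859, -0.0058, 0.0822]
tcp_rot: [1.0, -0.001, -0.004, -0.001]
contact_force: [-0.3, 0.7, -1.5]
gripper_width: 0.265
grip_force: 20.0
```

>>> {"api": "apply_moves", "payload": {
  "targets": [
    {"travel":[0,0,0],"twist":0,"claw":0.9},
    {"travel":[0,0,0],"twist":0,"claw":0.9},
    {"travel":[0,0,0],"twist":0,"claw":0.9}
  ]
}}

```text
clock: 11.25
position: [0.4898, -0.0062, 0.087]
tcp_rot: [1.0, -0.001, 0.001, 0.0]
contact_force: [-0.1, -0.1, -1.0]
gripper_width: 0.273
grip_force: 20.0
```

>>> {"api": "apply_moves", "payload": {
  "targets": [
    {"travel":[0,0,8],"twist":0,"claw":0.9},
    {"travel":[0,0,5],"twist":0,"claw":0.9},
    {"travel":[0,0,5],"twist":0,"claw":0.9},
    {"travel":[0,0,0],"twist":0,"claw":0.9}
  ]
}}

```text
clock: 11.75
position: [0.4881, -0.0058, 0.0668]
tcp_rot: [1.0, -0.001, -0.001, -0.0]
contact_force: [0.3, -0.9, -0.5]
gripper_width: 0.276
grip_force: 20.0
```

>>> {"api": "apply_moves", "payload": {
  "targets": [
    {"travel":[0,0,4],"twist":0,"claw":0.9},
    {"travel":[0,0,4],"twist":0,"claw":0.9},
    {"travel":[0,0,4],"twist":0,"claw":0.9},
    {"travel":[0,0,4],"twist":0,"claw":0.9},
    {"travel":[0,0,0],"twist":0,"claw":0.6},
    {"travel":[0,0,0],"twist":0,"claw":0.4},
    {"travel":[0,0,0],"twist":0,"claw":0.4},
    {"travel":[0,0,0],"twist":0,"claw":0.4},
    {"travel":[0,0,-30],"twist":0,"claw":0.4},
    {"travel":[0,0,-50],"twist":0,"claw":0.4},
    {"travel":[0,0,-60],"twist":0,"claw":0.4},
    {"travel":[0,0,0],"twist":0,"claw":0.4}
  ]
}}

```text
clock: 13.25
position: [0.4921, -0.0067, 0.1973]
tcp_rot: [1.0, -0.0, 0.006, 0.001]
contact_force: [0.1, -0.6, -0.7]
gripper_width: 0.601
grip_force: 0.0
```

>>> {"api": "apply_moves", "payload": {
  "targets": [
    {"travel":[30,-40,0],"twist":0,"claw":0.8},
    {"travel":[0,0,0],"twist":0,"claw":1},
    {"travel":[0,0,0],"twist":0,"claw":1},
    {"travel":[0,0,0],"twist":0,"claw":1},
    {"travel":[0,0,0],"twist":0,"claw":1}
  ],
  "grip_force": 20
}}

```text
clock: 13.88
position: [0.5183, 0.0336, 0.1913]
tcp_rot: [1.0, -0.001, -0.0, -0.0]
contact_force: [-0.3, 0.9, 0.7]
gripper_width: 0.106
grip_force: 0.0
```

```bash
python3 - <<'E'
from h import *
o,im=snap("wrist","w4"); print(o["position"],o["gripper_width"])
c=cam("wrist",o); print(proj(c,[[.5633,-.005,.08],[.488,-.0058,.08]]))
hsv=cv2.cvtColor(im,cv2.COLOR_RGB2HSV);H,S,V=cv2.split(hsv)
for nm,m,z in(("orange",(H>5)&(H<20)&(S>170),.07),("green",(H>45)&(H<75)&(S>150),.012)):
    n,l,s,ce=cv2.connectedComponentsWithStats(m.astype(np.uint8))
    for k in range(1,n):
        if s[k,4]>40:
            print(nm,s[k],ce[k],ray(c,[ce[k]],z))
yaw=np.radians(.6);D=np.array([.5257,-.0055])-R.from_euler('z',yaw).as_matrix()[:2,:2]@[-.035,-.095]
print(D,"lug est",D+R.from_euler('z',yaw).as_matrix()[:2,:2]@[-.065,.03])
E
```

```text
[0.518325   0.0335743  0.19128444] 0.10563977920830082
[[293.800186   145.71720882]
 [292.61420835 213.38943686]]
orange [185 183  11  34 240] [191.15416667 198.825     ] [[0.50237856 0.10994436 0.07      ]]
[0.55970326 0.0898613 ] lug est [0.49439267 0.11917899]
```

View pics/w4.png

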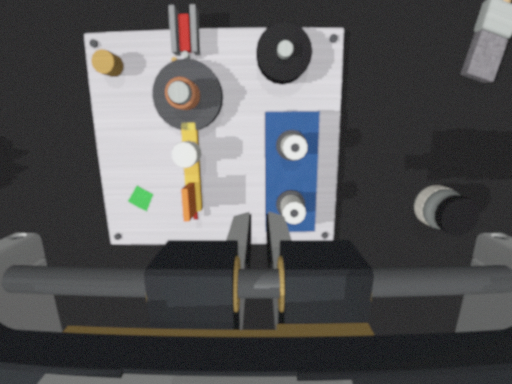

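Both rollers are seated, with tops at (294,147) and (294,212) as predicted. The lug is at about (187,203) with the arm at rest. I'll lower the shut fingers beside the lug's push face.

>>> {"api": "apply_moves", "payload": {
  "targets": [
    {"travel":[-24,-28,0],"twist":0,"claw":1},
    {"travel":[0,-25,0],"twist":0,"claw":1},
    {"travel":[0,0,0],"twist":0,"claw":1},
    {"travel":[0,0,0],"twist":0,"claw":1},
    {"travel":[0,0,40],"twist":0,"claw":1},
    {"travel":[0,0,40],"twist":0,"claw":1},
    {"travel":[0,0,40],"twist":0,"claw":1},
    {"travel":[0,0,20],"twist":0,"claw":1},
    {"travel":[0,0,9],"twist":0,"claw":1},
    {"travel":[0,0,0],"twist":0,"claw":1},
    {"travel":[0,0,0],"twist":0,"claw":1},
    {"travel":[0,0,0],"twist":0,"claw":1}
  ]
}}

```text
clock: 15.42
position: [0.4956, 0.0871, 0.0435]
tcp_rot: [1.0, -0.001, 0.001, 0.0]
contact_force: [-0.6, -0.2, -0.6]
gripper_width: 0.004
grip_force: 0.0
```

>>> {"api": "apply_moves", "payload": {
  "targets": [
    {"travel":[0,-3,0],"twist":0,"claw":1},
    {"travel":[0,-3,0],"twist":0,"claw":1},
    {"travel":[0,-3,0],"twist":0,"claw":1},
    {"travel":[0,-3,0],"twist":0,"claw":1},
    {"travel":[0,0,0],"twist":0,"claw":1},
    {"travel":[0,0,0],"twist":0,"claw":1}
  ]
}}

```text
clock: 16.18
position: [0.4947, 0.0991, 0.0424]
tcp_rot: [1.0, -0.001, -0.0, 0.0]
contact_force: [-0.5, 0.4, -0.3]
gripper_width: 0.007
grip_force: 0.0
```

>>> {"api": "apply_moves", "payload": {
  "targets": [
    {"travel":[0,-3,0],"twist":0,"claw":1},
    {"travel":[0,-2,0],"twist":0,"claw":1},
    {"travel":[0,-2,0],"twist":0,"claw":1},
    {"travel":[0,0,0],"twist":0,"claw":1},
    {"travel":[0,0,0],"twist":0,"claw":1}
  ]
}}

```text
clock: 16.8
position: [0.4947, 0.106, 0.0424]
tcp_rot: [1.0, -0.001, -0.0, 0.0]
contact_force: [-0.3, -3.4, 0.7]
gripper_width: 0.006
grip_force: 1.7
```

The fingers are touching the lug with 3.4 N. Now I'll sweep it along its arc.

>>> {"api": "apply_moves", "payload": {
  "targets": [
    {"travel":[-0.6,-5.5,0],"twist":2.5,"claw":1},
    {"travel":[-0.6,-5.5,0],"twist":2.5,"claw":1},
    {"travel":[-0.6,-5.5,0],"twist":2.5,"claw":1},
    {"travel":[-0.6,-5.5,0],"twist":2.5,"claw":1},
    {"travel":[-0.6,-5.5,0],"twist":2.5,"claw":1},
    {"travel":[-0.6,-5.5,0],"twist":2.5,"claw":1},
    {"travel":[-0.6,-5.5,0],"twist":2.5,"claw":1},
    {"travel":[0,0,0],"twist":0,"claw":1}
  ]
}}

```text
clock: 17.8
position: [0.4962, 0.1444, 0.0425]
tcp_rot: [0.988, -0.153, 0.001, 0.0]
contact_force: [0.9, -5.5, -0.8]
gripper_width: 0.004
grip_force: 2.3
```

>>> {"api": "apply_moves", "payload": {
  "targets": [
    {"travel":[-0.6,-5.5,0],"twist":2.5,"claw":1},
    {"travel":[-0.6,-5.5,0],"twist":2.5,"claw":1},
    {"travel":[-0.6,-5.5,0],"twist":2.5,"claw":1},
    {"travel":[-0.6,-5.5,0],"twist":2.5,"claw":1},
    {"travel":[-0.6,-5.5,0],"twist":2.5,"claw":1},
    {"travel":[0,0,0],"twist":0,"claw":1},
    {"travel":[0,0,0],"twist":0,"claw":1},
    {"travel":[0,0,0],"twist":0,"claw":1}
  ]
}}

```text
clock: 18.8
position: [0.5037, 0.1701, 0.0425]
tcp_rot: [0.966, -0.259, 0.0, 0.001]
contact_force: [0.4, -7.7, 0.2]
gripper_width: 0.003
grip_force: 3.1
```

```bash
python3 - <<'E'
from h import *
o,im=snap("wrist","w5"); print(o["position"],o["contact_force"])
c=cam("wrist",o); rz=R.from_euler('z',.6,degrees=True).as_matrix()
def pl(p): return np.array([.5597,.0899,0])+rz@np.array(p)
piv=pl([.06,.03,0]); 
t=np.arctan2
d=o["position"]-piv; d=rz.T@d; print("tcp angle",t(d[1],-d[0]),"+ offset",np.arcsin(.0135/np.hypot(d[0],d[1])),np.hypot(*d[:2]))
o,im=snap("top","t5"); a=im[:,:,::-1]
cv2.imwrite("pics/c5.png",np.vstack([cv2.resize(a[140:265,160:310],(600,500),interpolation=cv2.INTER_CUBIC)]))
E
```

```text
[0.50372615 0.17005638 0.0424588 ] [ 0.38516048 -7.68238391  0.22501366]
tcp angle 0.4150911593102556 + offset 0.10750675455353059 0.12581572194184837
```

View pics/w5.png

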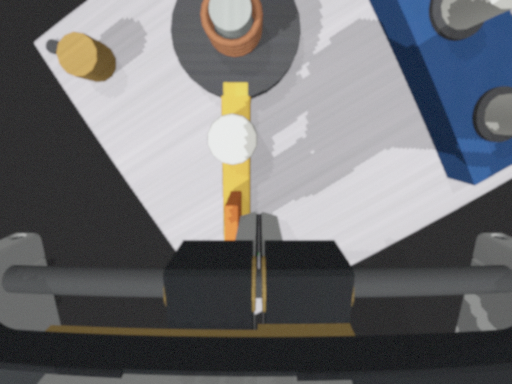

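View pics/c5.png

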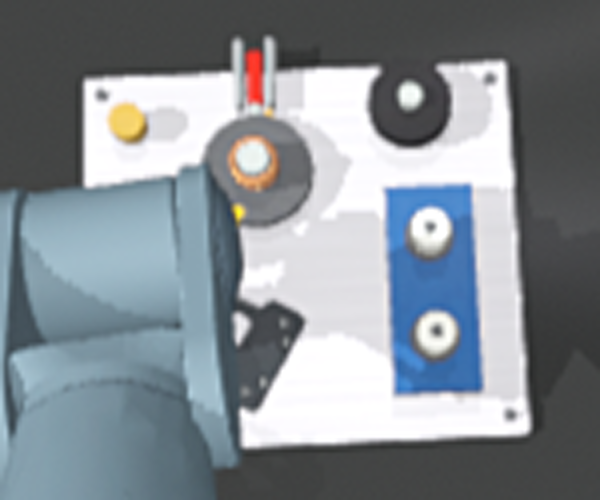

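The wrist view shows the arm parallel to the tool, from (236,85) to (238,215), which is about 0.52–0.53 rad and mid-zone. The fingers are still pressing the lug at (233,210). The top crop shows both rollers seated in the block at (430,230) and (437,332).

```bash
python3 -c "
from station import *
print(hand_in())"
```

```text
the job is handed in; nothing more can be done
None
```

I handed the job in at about 19 s: both rollers are fully home in the blue block and released, and the arm is held at about 0.52–0.53 rad, mid green zone, by pose estimate because the nose itself was out of view; the jar, brush and jaws were not touched.

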